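Seal the dry box corner by corner

ROBOT

A 7-joint arm with a two-finger parallel gripper is mounted at the origin on a cart in front of the work surface, level with it; the furniture and walls round the work are solid. World frame = base frame: x ahead of the robot, y to its left, z up, the work surface at z = 0. Lengths are in m, angles in degrees, forces in N, time in s.
With the tool pointing down it reaches from about 0.425 to 0.875 m from the base axis. Payload 4.7 kg.
Tool frame: the origin (TCP) lies between the finger pads; the fingertips stand env.finger_overhang ahead of it and the grasp point (between the pads) lies 5 mm behind it (env.finger_overhang is the distance from the TCP to the fingertips, in m); z points along the fingers, y is the line along which they close (so a half turn about z gives the same grasp; the last joint's range is limited). The gripper opens to 87 mm and grips with 3 to 60 N. Pads are 19 mm wide; open, the fingers measure 117 mm over their backs; the gripper's body (75 mm by 190 mm) begins 51 mm behind the grasp point.
Start: joints at [67.787, 18.392, -4.016, 83.108, 1.295, 78.541, -3.26], TCP at [0.254, -0.598, 0.201] pointing down, gripper open.
Joint ranges: [-163.93, 163.93], [-17.29, 119.83], [-79.2, 71.16], [3.27, 140.29], [-89.18, 269.18], [5.43, 117.66], [-154.24, 154.24]. Speed limits (degrees/s): [147.25, 147.25, 180, 180, 180, 180, 180].

INTERFACE

Orientations are given as [roll, pitch, yaw] about the fixed x, y, z axes, in that order (R = Rz(yaw) Ry(pitch) Rx(roll)).
In Python, from cell import telemetry, eyes, env, models gives the robot as it stands. The module is installed in compiled form; this text tells all that it offers.
- The arm moves only by the tool drive_tool, never from a script. Its arguments are lists of equal length, an entry for each row: "angular": the turn, a rotation vector about the tool's x, y, z in rad, a list of three; "delta_pos": the shift along the tool's x, y, z in cm, a list of three; "gripper": the finger opening in cm, from 0 to 8.7. A call has 1 to 20 rows; each row shifts and turns the commanded pose from where the row before left it, along the tool's axes as they then stand; what a row does not reach is not made up. A row lasts 1/10 s, in which the tool goes at most 50 mm and 8.59 degrees, less where a joint would pass 70% of its speed; a pose out of reach is approached as far as the arm can. A call with a gripper value outside its range is refused whole. The fingers move at their own pace and stop on an object; "squeeze" is the grip in N (left out, the last holds). Time passes only in rows, so rows that do not move let the fingers close. It gives the time, the measured TCP pose, the force, the opening and the grip force at its end, in the units of the state.
- telemetry.get_obs(): the state, without advancing time (a new reading comes with each control period).
- eyes.read_camera(name): name is "side" or "top" or "wrist"; returns a dict with "pixels" (420x560x3 uint8, red, green, blue), "mtx" (3x3 intrinsics, pixels), "origin" and "orientation" of the camera in the world. Camera axes: x right, y down, z forward; pixel columns grow to the right and rows downward; lengths in m; the calibration is good to about 2 mm. A picture is of the moment at which its call begins. There is no depth.
- env.sign_off(): hands the job in; it is judged then, once.
Trained networks look in a picture, given as the dict that the camera call returned (one of the last four; its "shot" number tells which), for a name from the list of things; names that differ only in an ending like _2 or _b are one class to them, and where a whole thing is asked for, a point or a joint stands for the part that bears it (a point fixed in the world has none). Each returns a list of dicts, best first, with "p" (0 to 1); they miss things now and then, are a little off and sometimes report something else, mostly with a low value. They report only what shows in the picture. A call takes as long as a camera call.
- models.search_frame(picture, target): "centre" ([column, row] in pixels, amid what is visible of it).
- models.cut_out(picture, target): "pixels" (420x560 bool, what is visible of it) and "centre" ([column, row] in pixels, amid what is visible of it).
The state is a dict: "time_s": time; "qpos": joint angles; "joint_velocities": joint speeds; "effort": joint torques, N m; "tool_pos": TCP position; "tool_rot": TCP orientation; "force": force on the tool from outside, world axes, zero at the start; "wrist_torque": the same for the moment, N m; "grip_width": finger opening in m; "grasp_force": force on a finger pad.
Only numpy, scipy, OpenCV 4.12 (cv2) and the standard library are available. Lean on these libraries where they do the work, as an engineer would, in place of code of your own. Each camera call takes 0.05 s, during which the arm holds its last target. There are 200 camera calls.

TASK

Put the loose lid on the dry box that holds the gourds, so that it lies on the four rubber posts at the corners of the rim. Then press the lid down one corner at a time until every post has gone fully home and the lid sits flat and sealed, and let go. Leave the other things on the bench where they are.

Things in the scene. Friction and masses are not known exactly. Their poses are not given: they have to be found in the camera images.
- dry_box: Open grey dry box with two small gourds inside, fixed to the bench. Origin: centre of its underside, on the bench; x along the short side (away from the robot at zero yaw), y along the long side (left), z up. At each corner of its rim, at x = +-58, y = +-83 mm, stands a black rubber seal post 18 mm across: top at z = 92.5 mm fully up, 84.5 mm pressed home.
- box_mouth (a point): Centre of the box's mouth, 80 mm above the box's origin, level with the top of the rim. The mouth is 100 (x) by 150 (y) mm; the rim round it measures 148 by 198 mm outside.
- lid: Loose white lid, about 0.25 kg, the same either way round; starts upright on the bench. Plate 140 (x) by 190 (y) by 6 mm, z = 20 to 26 mm. Below it a locating frame, 93 by 143 mm (lowest 5 mm: 87 by 137), goes into the box mouth. Origin: centre of the frame's underside. Laid on raised posts its origin is about 72 mm above the box's origin; sealed, 64.5 mm.
- lid_handle (a point): Middle of the lid's black bar handle, 51 mm above the lid's origin. The bar is 16 mm wide (lid x), 90 mm long (lid y), z = 46 to 56 mm in the lid's frame; the gap under it is 20 mm high, and a foot 14 mm long at each end joins it to the plate.
- lid_boss (a point): Top of one of the lid's four round pressing bosses, 26 mm across and 2 mm high, at x = +55, y = +83, z = 28 mm of the lid's frame; the others are at the other signs of x and y. With the lid on the box each lies over a seal post.
- scraper: Red-handled scraper, 140 mm long, lying on the bench between box and lid; bystander. Origin under its middle.
- marker: White and blue marker pen, 135 mm long, lying near the bench's front edge; bystander. Origin under its middle.
- gourd_c: Small dried gourd, 52 mm wide and 75 mm tall, standing behind the work; bystander. Origin under its middle.
- seal_fl (a joint): Rubber seal post at the box's near left (-58, +83) mm corner (x, y in the box frame): travel, 0 = fully up, 0.008 m = home against its stop. It resists with about 8 N, has no spring and stays where it is pushed. Pressing one corner of the lid may lift the opposite corner up to 10 mm off its post (boss top then up to 112 mm above the bench); a post pressed home stays down.
- seal_fr (a joint): Rubber seal post at the box's near right (-58, -83) mm corner (x, y in the box frame): travel, 0 = fully up, 0.008 m = home against its stop. It resists with about 8 N, has no spring and stays where it is pushed. Pressing one corner of the lid may lift the opposite corner up to 10 mm off its post (boss top then up to 112 mm above the bench); a post pressed home stays down.
- seal_bl (a joint): Rubber seal post at the box's far left (+58, +83) mm corner (x, y in the box frame): travel, 0 = fully up, 0.008 m = home against its stop. It resists with about 8 N, has no spring and stays where it is pushed. Pressing one corner of the lid may lift the opposite corner up to 10 mm off its post (boss top then up to 112 mm above the bench); a post pressed home stays down.
- seal_br (a joint): Rubber seal post at the box's far right (+58, -83) mm corner (x, y in the box frame): travel, 0 = fully up, 0.008 m = home against its stop. It resists with about 8 N, has no spring and stays where it is pushed. Pressing one corner of the lid may lift the opposite corner up to 10 mm off its post (boss top then up to 112 mm above the bench); a post pressed home stays down.

How it is judged (in metres and radians):
On the way, in this order (a step that is already met when the one before it is completed fails the run):
1. the lid lies on the box, its frame in the mouth, with no corner pressed home yet (horizontal distance between lid and dry_box below 0.012 m and z of lid in the frame of dry_box below 0.079 m and angle between lid's own z axis and vertical below 0.15 rad and not (value of joint any of seal_fl, seal_fr, seal_bl, seal_br above 0.0062 m)), for 0.2 s.
2. a first corner is pressed home (horizontal distance between lid and dry_box below 0.012 m and z of lid in the frame of dry_box below 0.079 m and angle between lid's own z axis and vertical below 0.15 rad and value of joint any of seal_fl, seal_fr, seal_bl, seal_br above 0.0062 m), for 0.1 s.
3. a second corner is pressed home (horizontal distance between lid and dry_box below 0.012 m and z of lid in the frame of dry_box below 0.079 m and angle between lid's own z axis and vertical below 0.15 rad and (value of joint each of seal_fl, seal_fr above 0.0062 m or value of joint each of seal_fl, seal_bl above 0.0062 m or value of joint each of seal_fl, seal_br above 0.0062 m or value of joint each of seal_fr, seal_bl above 0.0062 m or value of joint each of seal_fr, seal_br above 0.0062 m or value of joint each of seal_bl, seal_br above 0.0062 m)), for 0.1 s.
4. a third corner is pressed home (horizontal distance between lid and dry_box below 0.012 m and z of lid in the frame of dry_box below 0.079 m and angle between lid's own z axis and vertical below 0.15 rad and (value of joint each of seal_fl, seal_fr, seal_bl above 0.0062 m or value of joint each of seal_fl, seal_fr, seal_br above 0.0062 m or value of joint each of seal_fl, seal_bl, seal_br above 0.0062 m or value of joint each of seal_fr, seal_bl, seal_br above 0.0062 m)), for 0.1 s.
5. the last corner is pressed home (horizontal distance between lid and dry_box below 0.012 m and z of lid in the frame of dry_box below 0.079 m and angle between lid's own z axis and vertical below 0.15 rad and value of joint each of seal_fl, seal_fr, seal_bl, seal_br above 0.0062 m), for 0.1 s.
At the end, for the whole second after the job is handed in: All four seal posts are pressed down more than 6.2 of their 8 mm, the lid's centre is within 12 mm of the box's, its origin 62 to 67 mm above the box's origin (sealed: 64.5), its tilt is below 0.025 rad, and it is at rest (value of joint each of seal_fl, seal_fr, seal_bl, seal_br above 0.0062 m and horizontal distance between lid and dry_box below 0.012 m and z of lid in the frame of dry_box between 0.062 and 0.067 m and angle between lid's own z axis and vertical below 0.025 rad and linear speed of lid below 0.02 m/s); the robot touches nothing.
It fails at once if the scraper is shifted by more than 40 mm (distance of scraper from where it was at the start of the episode above 0.04 m).
It fails at once if the marker is shifted by more than 40 mm (distance of marker from where it was at the start of the episode above 0.04 m).
It fails at once if the standing gourd is shifted by more than 40 mm (distance of gourd_c from where it was at the start of the episode above 0.04 m).
It also fails if it takes over 64 s, if anything falls off the work surface, if the arm or the gripper's body presses on something with over 40 N, if the wrist force passes 120 N, or if a joint passes its speed limit or range.

## Working session

There is one attempt and no reset: what is moved stays moved. The work goes in short steps, Python scripts to look and compute and a tool call to move; the robot and the scene stay as the last step left them, time stands still between calls to the robot, and variables do not carry over. Pictures are saved under pics/ and viewed, at most 10 in all, crops included, and the job is handed in when it is done.

Besides the shell and the picture viewer there is one more tool, called after ">>>" as name(argument=value, ...) on one line, values as JSON. drive_tool: Moves the arm, as the interface text tells. Its arguments: {"type":"object","properties":{"angular":{"type":"array","items":{"type":"array","items":{"type":"number"}}},"delta_pos":{"type":"array","items":{"type":"array","items":{"type":"number"}}},"gripper":{"type":"array","items":{"type":"number"}},"squeeze":{"type":"number"}},"required":["angular","delta_pos","gripper"]}

```bash
mkdir -p pics
cat > h.py <<'E'
import numpy as np, cv2
from scipy.spatial.transform import Rotation as R
from cell import telemetry, eyes, env, models
def rot(c):
    o=np.array(c["orientation"],float)
    if o.shape==(3,3): return o
    if o.size==4: return R.from_quat(o).as_matrix()
    return R.from_euler('xyz',o,degrees=True).as_matrix()
def ray(c,px,z):
    K=np.array(c["mtx"]);d=rot(c)@np.linalg.inv(K)@np.array([px[0],px[1],1.]);o=np.array(c["origin"])
    return o+d*(z-o[2])/d[2]
def proj(c,P):
    p=rot(c).T@(np.array(P,float)-np.array(c["origin"]));q=np.array(c["mtx"])@p;return q[:2]/q[2]
def save(c,n): cv2.imwrite(f"pics/{n}.png",c["pixels"][:,:,::-1])
E
python3 - <<'E'
from h import *
o=telemetry.get_obs();print(o["time_s"],o["tool_pos"],o["tool_rot"],o["force"],env.finger_overhang)
ims=[]
for n in ("top","side"):
    c=eyes.read_camera(n);save(c,n+"0");print(n,c["origin"],c["orientation"],c["mtx"]);ims.append(c["pixels"])
    for t,z in (("dry_box",.08),("box_mouth",.08),("lid",.026),("lid_handle",.051),("lid_boss",.028),("seal_fl",.0925),("scraper",.01),("marker",.01),("gourd_c",.04)):
        for d in models.search_frame(c,t)[:4]: print(t,round(d["p"],2),np.round(d["centre"],1),ray(c,d["centre"],z).round(4))
E
```

```text
0.0 [ 0.25391532 -0.59770834  0.19995876] [-1.79891359e+02  7.07772478e-03  2.30251190e+01] [ 0.26709704  0.7551305  -0.976931  ] 0.014
top [0.44657291 0.00787755 1.0489046 ] [-173.52941494   -0.17509911  -90.20372773] [[433.27847562   0.         272.03489247]
 [  0.         433.27847562 198.35896149]
 [  0.           0.           1.        ]]
dry_box 0.73 [189.8 206.7] [0.5382 0.1892 0.08  ]
box_mouth 0.64 [189. 207.] [0.5375 0.1909 0.08  ]
box_mouth 0.28 [264.5 210.9] [0.5282 0.0215 0.08  ]
lid 0.8 [352.6 203.1] [ 0.5506 -0.1869  0.026 ]
lid 0.42 [263.5 128.3] [0.7333 0.0244 0.026 ]
lid_handle 0.84 [352.6 208. ] [ 0.5367 -0.1819  0.051 ]
lid_boss 0.77 [351.3 207.5] [ 0.54   -0.1832  0.028 ]
scraper 0.56 [263.  213.1] [0.5288 0.0261 0.01  ]
marker 0.71 [276.9 279.8] [ 0.3707 -0.0065  0.01  ]
gourd_c 0.62 [263.  124.4] [0.7389 0.0253 0.04  ]
side [-0.12549322  1.07452729  0.65066544] [-113.46253332    1.63200199 -148.37938816] [[502.00214897   0.         278.10342299]
 [  0.         502.00214897 213.18994723]
 [  0.           0.           1.        ]]
dry_box 0.81 [246.  264.3] [0.4877 0.2518 0.08  ]
dry_box 0.48 [314.1 216.4] [ 0.4768 -0.065   0.08  ]
box_mouth 0.81 [242.6 262.8] [0.4989 0.2497 0.08  ]
box_mouth 0.7 [282.1 237.9] [0.4855 0.0937 0.08  ]
lid 0.78 [310.7 214.5] [ 0.5498 -0.1808  0.026 ]
lid_handle 0.92 [312.1 216.1] [ 0.5136 -0.1221  0.051 ]
lid_boss 0.59 [314.5 219.1] [ 0.5212 -0.1516  0.028 ]
seal_fl 0.39 [239.  268.5] [0.4771 0.2931 0.0925]
marker 0.57 [338.8 257.9] [0.3666 0.0041 0.01  ]
gourd_c 0.67 [223.  227.9] [0.7123 0.0503 0.04  ]
```

View pics/top0.png

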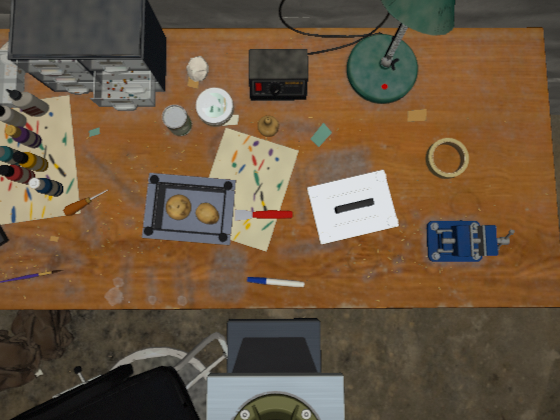

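View pics/side0.png

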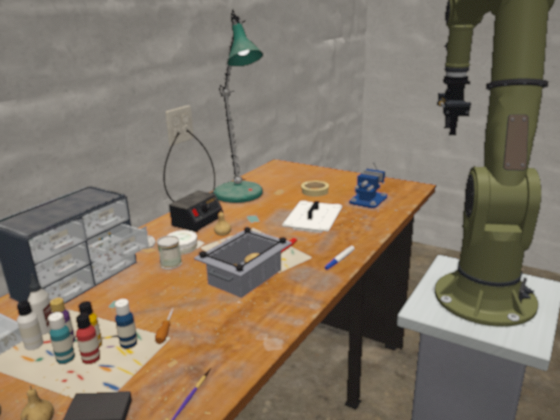

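The top view shows the lid near (353,207) with its handle running from (335,210) to (373,203). The box is near (190,208), with black posts at about (154,181), (228,186), (149,231) and (224,237). The scraper lies between the two. Next I'll fit the lid and box poses.

```bash
cat > fit.py <<'E'
from h import *
from scipy.optimize import least_squares
def pts(x,y,yaw,L,z):
    c,s=np.cos(yaw),np.sin(yaw);return np.array([[x+c*a-s*b,y+s*a+c*b,z] for a,b in L])
def lidfit(c):
    m=models.cut_out(c,"lid")[0]["pixels"].astype(np.uint8)
    k=max(cv2.findContours(m,cv2.RETR_EXTERNAL,cv2.CHAIN_APPROX_NONE)[0],key=cv2.contourArea)[:,0]
    W=np.array([ray(c,p,.026)[:2] for p in k],np.float32)
    r=cv2.minAreaRect(W);return r
def posts(c,g,z=.0925,rad=9):
    """dark blob centroids near each guessed pixel"""
    im=c["pixels"].astype(float).max(2);out=[]
    for u,v in g:
        yy,xx=np.mgrid[:420,:560];w=((xx-u)**2+(yy-v)**2<rad**2)*np.clip(45-im,0,None)
        out.append([(w*xx).sum()/w.sum(),(w*yy).sum()/w.sum()])
    return np.array(out)
def boxfit(c,px,L=((58,83),(58,-83),(-58,83),(-58,-83)),z=.0925):
    L=np.array(L)/1000
    f=lambda q:np.ravel([proj(c,P) for P in pts(*q,L,z)]-px)
    s=least_squares(f,[.54,.19,0]);return s.x,s.fun
E
python3 - <<'E'
from fit import *
c=eyes.read_camera("top")
r=lidfit(c);print("lid",r,cv2.boxPoints(r).round(3).tolist())
h=models.cut_out(c,"lid_handle")[0]; m=h["pixels"].astype(np.uint8)
k=max(cv2.findContours(m,cv2.RETR_EXTERNAL,cv2.CHAIN_APPROX_NONE)[0],key=cv2.contourArea)[:,0]
hr=cv2.minAreaRect(np.array([ray(c,p,.056)[:2] for p in k],np.float32));print("handle mask",hr)
# dark handle
im=c["pixels"].max(2);d=np.zeros((420,560),np.uint8);d[190:225,325:385]=im[190:225,325:385]<70
k=np.argwhere(d)[:,::-1];hr=cv2.minAreaRect(np.array([ray(c,p,.056)[:2] for p in k],np.float32));print("dark",hr)
px=posts(c,[(154,181),(228,186),(149,231),(224,237)]);print(px.round(1))
x,e=boxfit(c,px);print("box",x[:2].round(4),np.degrees(x[2]),e.round(1))
E
```

```text
lid ((0.5428802967071533, -0.18740928173065186), (0.13972407579421997, 0.19189801812171936), 12.902568817138672) [[0.453000009059906, -0.10899999737739563], [0.4959999918937683, -0.296999990940094], [0.6320000290870667, -0.26499998569488525], [0.5899999737739563, -0.07800000160932541]]
handle mask ((0.5396158695220947, -0.18135127425193787), (0.1377367228269577, 0.18816067278385162), 12.903800010681152)
dark ((0.5425479412078857, -0.1833922117948532), (0.013988055288791656, 0.08995938301086426), 13.051712989807129)
[[155.  180.1]
 [226.8 186. ]
 [149.  229.8]
 [222.2 236.4]]
box [0.5345 0.1902] -5.055344823309246 [-1.  -1.2  1.3 -0.8 -1.1  1.   0.8  0.9]
```

>>> drive_tool(delta_pos=[[1.5,-0.94,0],[3.15,-1.97,0],[3.15,-1.97,0],[3.15,-1.97,0],[3.15,-1.97,0],[3.15,-1.97,0],[3.15,-1.97,0],[3.15,-1.97,0],[3.15,-1.97,0],[3.15,-1.97,0],[3.15,-1.97,0],[3.15,-1.97,0],[3.15,-1.97,0],[3.15,-1.97,0],[1.5,-0.94,0],[0,0,0]], angular=[[0,0,0],[0,0,0],[0,0,0],[0,0,0],[0,0,0],[0,0,0],[0,0,0],[0,0,0],[0,0,0],[0,0,0],[0,0,0],[0,0,0],[0,0,0],[0,0,0],[0,0,0],[0,0,0]], gripper=[8.7,8.7,8.7,8.7,8.7,8.7,8.7,8.7,8.7,8.7,8.7,8.7,8.7,8.7,8.7,8.7])

```text
time_s: 2.75
tool_pos: [0.5526, -0.1679, 0.2012]
tool_rot: [-179.9, -0.1, 23.5]
force: [-0.4, -0.0, -0.2]
grip_width: 0.087
grasp_force: 0.0
```

>>> drive_tool(delta_pos=[[0,0,0],[0,0,0],[0,0,0],[0,0,0],[0,0,0],[0,0,0],[0,0,0],[0,0,0],[0,0,0],[0,0,0],[0,0,0]], angular=[[0,0,-0.136],[0,0,-0.14],[0,0,-0.14],[0,0,-0.14],[0,0,-0.14],[0,0,-0.14],[0,0,-0.14],[0,0,-0.14],[0,0,-0.14],[0,0,-0.14],[0,0,0]], gripper=[6,6,6,6,6,6,6,6,6,6,6])

```text
time_s: 3.85
tool_pos: [0.5502, -0.1744, 0.201]
tool_rot: [-180.0, 0.0, 102.9]
force: [-0.5, 0.2, -0.7]
grip_width: 0.0601
grasp_force: 0.0
```

Run:
```python
from fit import *
o=telemetry.get_obs();print(o["time_s"],o["tool_pos"],o["tool_rot"],o["qpos"],o["force"])
c=eyes.read_camera("wrist");save(c,"w1");print(c["origin"],c["orientation"])
for d in models.search_frame(c,"lid_handle")[:2]: print(d["p"],d["centre"],ray(c,d["centre"],.051))
```

```text
3.85 [ 0.55020793 -0.17436087  0.20101907] [-1.79951731e+02  4.15793859e-02  1.02937121e+02] [ 42.703632    11.86820848 -31.84199337  92.90103601   6.45067243
  77.08327515  22.90023549] [-0.49468838  0.18342029 -0.70709148]
[ 0.53567631 -0.11006824  0.38492061] [ 1.65904959e+02 -1.65018979e-02  1.30003185e+01]
0.78 [268.6, 181.2] [ 0.53633976 -0.16198385  0.051     ]
```

View pics/w1.png

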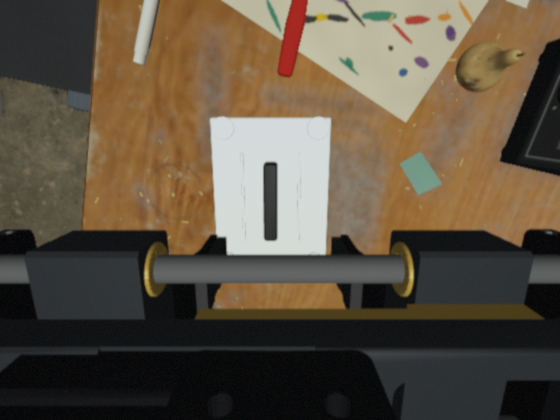

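The wrist view shows the lid's far edge at row 118 and the bar from (270,162) to (271,240). I'll measure the bar from this picture.

Run:
```python
from fit import *
o=telemetry.get_obs()
c=eyes.read_camera("wrist")
im=c["pixels"].max(2);d=np.zeros((420,560),np.uint8);d[150:248,250:292]=im[150:248,250:292]<70
k=np.argwhere(d)[:,::-1];print(k.min(0),k.max(0))
hr=cv2.minAreaRect(np.array([ray(c,p,.056)[:2] for p in k],np.float32));print("bar",hr)
t=np.array([*hr[0],0])-np.array(o["tool_pos"]);t[2]=0
from scipy.spatial.transform import Rotation as R
print("tool shift cm",100*R.from_euler('xyz',o["tool_rot"],degrees=True).inv().apply(t))
```

```text
[264 163] [275 239]
bar ((0.5427263975143433, -0.18393972516059875), (0.012605066411197186, 0.0876164436340332), 12.646904945373535)
tool shift cm [-7.89344524e-01 -9.77888806e-01  8.90391334e-04]
```

>>> drive_tool(delta_pos=[[-0.4,-0.5,1],[-0.4,-0.5,2],[0,0,2.5],[0,0,2.5],[0,0,2.5],[0,0,2],[0,0,1.5],[0,0,1],[0,0,0.5],[0,0,0]], angular=[[0,0,0],[0,0,0],[0,0,0],[0,0,0],[0,0,0],[0,0,0],[0,0,0],[0,0,0],[0,0,0],[0,0,0]], gripper=[6,6,6,6,6,6,6,6,6,6])

```text
time_s: 5.0
tool_pos: [0.5431, -0.1834, 0.0457]
tool_rot: [-180.0, -0.0, 103.0]
force: [0.2, 0.2, 0.1]
grip_width: 0.0601
grasp_force: 0.0
```

>>> drive_tool(delta_pos=[[0,0,0],[0,0,0],[0,0,0],[0,0,0],[0,0,0],[0,0,0],[0,0,0]], angular=[[0,0,0],[0,0,0],[0,0,0],[0,0,0],[0,0,0],[0,0,0],[0,0,0]], gripper=[0.5,0.5,0.5,0.5,0.5,0.5,0.5], squeeze=40)

```text
time_s: 5.7
tool_pos: [0.5432, -0.1834, 0.046]
tool_rot: [-180.0, 0.0, 103.0]
force: [0.9, -0.4, -0.7]
grip_width: 0.0119
grasp_force: 0.0
```

>>> drive_tool(delta_pos=[[0,0,0],[0,0,0],[0,0,0]], angular=[[0,0,0],[0,0,0],[0,0,0]], gripper=[0.5,0.5,0.5])

```text
time_s: 6.0
tool_pos: [0.5432, -0.1834, 0.046]
tool_rot: [-180.0, 0.0, 103.0]
force: [0.1, 0.7, -0.1]
grip_width: 0.0053
grasp_force: 0.0
```

Run:
```python
from fit import *
c=eyes.read_camera("wrist");cs=eyes.read_camera("side")
a=c["pixels"][100:300,180:380];b=cs["pixels"][180:260,250:370]
o=np.hstack([cv2.resize(a,(400,400)),cv2.resize(b,(400,267))[0:267] if 0 else cv2.resize(b,(400,400))])
cv2.imwrite("pics/g1.png",o[:,:,::-1])
```

```text
(no output)
```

View pics/g1.png

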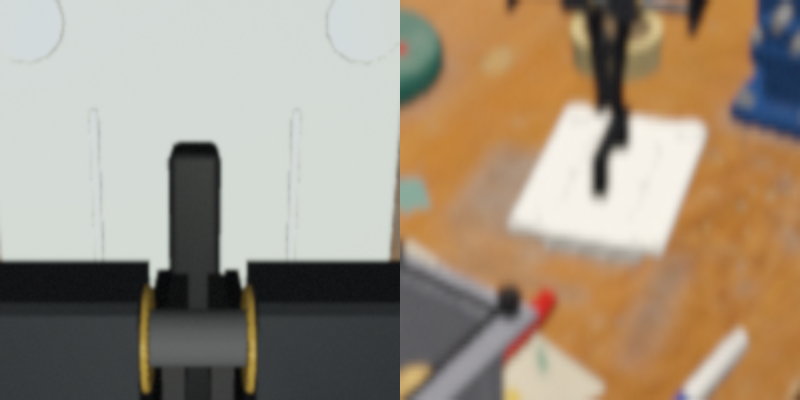

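The side crop suggests the fingers closed on nothing (5.3 mm opening, 0 N), so the tips may be above or beside the bar. I'll overlay the expected points to see which.

Run:
```python
from fit import *
o=telemetry.get_obs();T=np.array(o["tool_pos"])
cs=eyes.read_camera("side");cw=eyes.read_camera("wrist")
y=np.radians(12.8);u=np.array([-np.sin(y),np.cos(y),0]);H=np.array([.5427,-.184,.056])
def mk(c,x0,x1,y0,y1,s):
    im=cv2.resize(c["pixels"][y0:y1,x0:x1],None,fx=s,fy=s,interpolation=cv2.INTER_CUBIC)[:,:,::-1].copy()
    for P,col in ((T,(0,0,255)),(T-[0,0,.014],(255,0,255)),(H+.045*u,(0,255,0)),(H-.045*u,(0,255,0)),(H+.045*u-[0,0,.03],(255,255,0))):
        p=(proj(c,P)-[x0,y0])*s;cv2.circle(im,tuple(int(v) for v in p),3,col,-1)
    return im
a=mk(cs,270,350,150,250,5);b=mk(cw,205,335,100,300,2)
b=cv2.copyMakeBorder(b,0,500-b.shape[0],0,0,cv2.BORDER_CONSTANT)
cv2.imwrite("pics/g2.png",np.hstack([a,b]));print(o["grip_width"],o["grasp_force"])
```

```text
0.00531750756145326 0.0
```

View pics/g2.png

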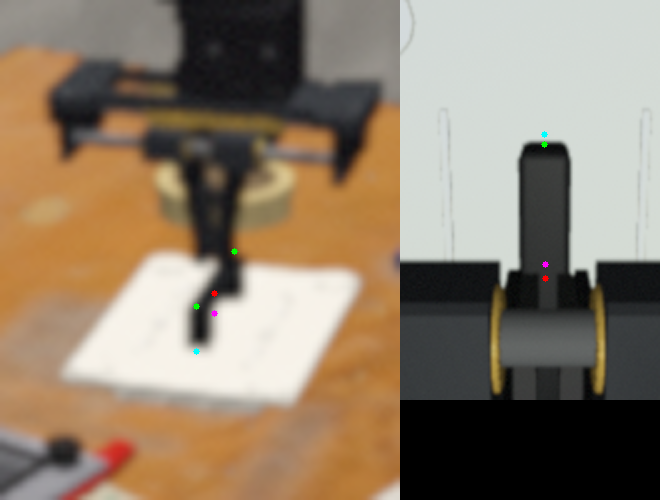

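>>> drive_tool(delta_pos=[[0,0,0],[0,0,0],[0,0,0],[0,0,0]], angular=[[0,0,0],[0,0,0],[0,0,0],[0,0,0]], gripper=[0,0,0,0], squeeze=40)

```text
time_s: 6.6
tool_pos: [0.5432, -0.1834, 0.046]
tool_rot: [-180.0, 0.0, 103.0]
force: [-0.6, 0.1, 1.1]
grip_width: 0.0003
grasp_force: 0.0
```

>>> drive_tool(delta_pos=[[0,0,-0.5],[0,0,-0.5],[0,0,0],[0,0,0]], angular=[[0,0,0],[0,0,0],[0,0,0],[0,0,0]], gripper=[0,0,0,0])

```text
time_s: 7.0
tool_pos: [0.5435, -0.1835, 0.0564]
tool_rot: [180.0, 0.0, 103.0]
force: [-0.1, -0.0, -0.1]
grip_width: 0.0008
grasp_force: 0.0
```

>>> drive_tool(delta_pos=[[0,0,0.5],[0,0,0.5],[0,0,0.2],[0,0,0.2],[0,0,0]], angular=[[0,0,0],[0,0,0],[0,0,0],[0,0,0],[0,0,0]], gripper=[0,0,0,0,0])

```text
time_s: 7.5
tool_pos: [0.5429, -0.1833, 0.0415]
tool_rot: [-180.0, -0.0, 103.0]
force: [0.2, 0.2, 0.8]
grip_width: 0.0003
grasp_force: 0.0
```

>>> drive_tool(delta_pos=[[0,0,0.2],[0,0,0.2],[0,0,0]], angular=[[0,0,0],[0,0,0],[0,0,0]], gripper=[0,0,0])

```text
time_s: 7.8
tool_pos: [0.543, -0.1834, 0.0378]
tool_rot: [-180.0, -0.0, 103.0]
force: [0.0, 0.0, 0.0]
grip_width: 0.0006
grasp_force: 0.0
```

Run:
```python
from fit import *
o=telemetry.get_obs();T=np.array(o["tool_pos"]);print(T,o["force"])
cs=eyes.read_camera("side");cw=eyes.read_camera("wrist")
a=cv2.resize(cs["pixels"][170:240,280:340],None,fx=7,fy=7,interpolation=cv2.INTER_CUBIC)
b=cv2.resize(cw["pixels"][140:380,180:360],None,fx=2,fy=2,interpolation=cv2.INTER_CUBIC)
b=cv2.copyMakeBorder(b,0,490-b.shape[0],0,0,cv2.BORDER_CONSTANT)
cv2.imwrite("pics/g3.png",np.hstack([a,b])[:,:,::-1])
```

```text
[ 0.54303507 -0.18335151  0.03778   ] [0.0107582  0.03659008 0.03252132]
```

View pics/g3.png

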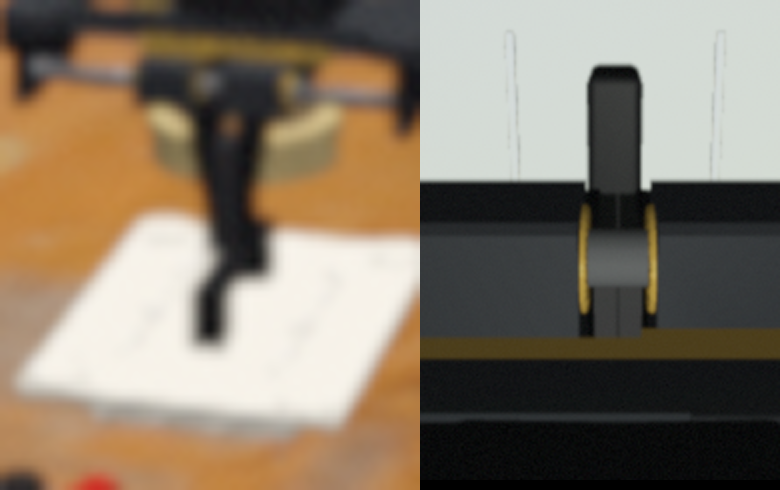

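The closed fingers look to end on or above the bar although the reported tip is at 24 mm. The reported height and the real one don't agree, so I'll touch down on the bar gently to calibrate it.

>>> drive_tool(delta_pos=[[0,0,0.2],[0,0,0.2],[0,0,0]], angular=[[0,0,0],[0,0,0],[0,0,0]], gripper=[0,0,0])

```text
time_s: 8.2
tool_pos: [0.5434, -0.1835, 0.035]
tool_rot: [-180.0, 0.0, 103.0]
force: [-1.4, 0.0, 5.3]
grip_width: 0.0004
grasp_force: 3.0
```

Run:
```python
from fit import *
o=telemetry.get_obs();T=np.array(o["tool_pos"]);print(T,o["force"],o["qpos"])
cs=eyes.read_camera("side")
for z in (.02,.03,.04,.05,.06,.07,.08): print(z,proj(cs,[T[0],T[1],z]).round(1))
print(proj(cs,[.5427+.045*.2215*-1,-.184+.0439,.056]))
```

```text
[ 0.5434307  -0.18351822  0.03498997] [-1.41398224  0.02484391  5.34175719] [ 41.7057575   19.87991423 -30.09366942 103.89776494  11.48436049
  59.22609758  20.1900465 ]
0.02 [312.9 216.3]
0.03 [312.9 213.4]
0.04 [312.9 210.4]
0.05 [312.9 207.4]
0.06 [312.9 204.4]
0.07 [312.9 201.4]
0.08 [312.9 198.4]
[309.27718001 211.20855309]
```

Run:
```python
from fit import *
o=telemetry.get_obs();T=np.array(o["tool_pos"])
cw=eyes.read_camera("wrist");cs=eyes.read_camera("side");print(cw["origin"],cw["orientation"])
y=np.radians(12.8)
def W(a,b,z): return np.array([.5427+np.cos(y)*a-np.sin(y)*b,-.184+np.sin(y)*a+np.cos(y)*b,z])
im=cw["pixels"][:,:,::-1].copy()
for dz,col in ((0,(0,0,255)),(.035,(0,200,0))):
    c=dict(cw);c["origin"]=np.array(cw["origin"])+[0,0,dz]
    for s in (1,-1):
        q=[proj(c,W(s*.055+.013*np.cos(t),.083+.013*np.sin(t),.028)) for t in np.linspace(0,6.28,24)]
        cv2.polylines(im,[np.int32(np.round(q))],True,col)
    q=[proj(c,W(a,b,.056)) for a,b in ((.008,.045),(-.008,.045),(-.008,0),(.008,0))];cv2.polylines(im,[np.int32(np.round(q))],True,col)
a=cv2.resize(im[40:340,130:410],None,fx=1.5,fy=1.5)
ss=cs["pixels"][:,:,::-1].copy()
s=cv2.resize(ss[130:230,270:350],None,fx=4.5,fy=4.5,interpolation=cv2.INTER_CUBIC)
for z,col in ((T[2]-.014,(0,0,255)),(.056,(0,200,0)),(.1,(255,0,0)),(.13,(255,0,255))):
    p=(proj(cs,[T[0],T[1],z])-[270,130])*4.5;cv2.circle(s,tuple(np.int32(p)),3,col,-1)
cv2.imwrite("pics/g4.png",np.hstack([a,s]))
```

```text
[ 0.52868242 -0.11933831  0.21888975] [ 1.65909579e+02 -6.80192507e-02  1.30662934e+01]
```

View pics/g4.png

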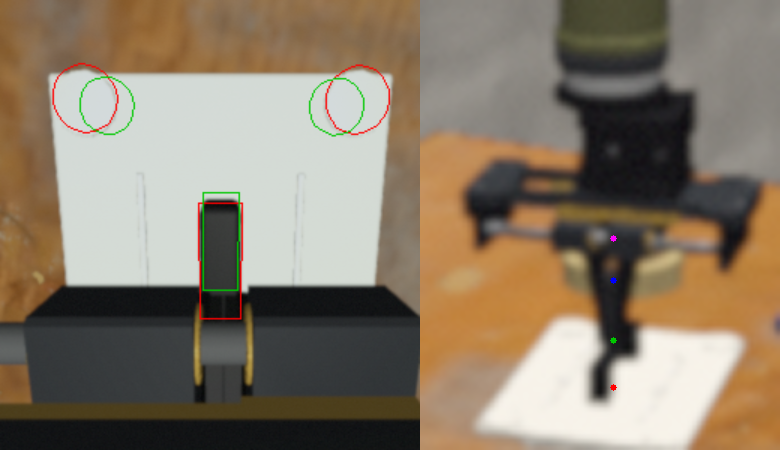

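The side view puts the fingertips at the bar top (z≈56 mm), while the reported tip is at 21 mm. So the reported height is wrong here. I'll fit the offset in the high wrist view as well, to see whether it's constant.

Run:
```python
from fit import *
from scipy.optimize import least_squares
y=np.radians(12.8)
def W(a,b,z): return np.array([.5427+np.cos(y)*a-np.sin(y)*b,-.184+np.sin(y)*a+np.cos(y)*b,z])
cw=eyes.read_camera("wrist");K=cw["mtx"];print(K[0][0])
def edges(img,row,x0,x1):  # subpixel lid edges along a row
    g=img[row-1:row+2].astype(float).min(2).mean(0);d=np.diff(g);a=x0+np.argmax(d[x0:(x0+x1)//2]);b=(x0+x1)//2+np.argmin(d[(x0+x1)//2:x1]);return a+1,b+1
w1=cv2.imread("pics/w1.png")
def fit(img,org,orr,rows,x0,x1):
    c=dict(mtx=K,origin=np.array(org),orientation=orr)
    obs=[]
    for r in rows:
        a,b=edges(img,r,x0,x1);obs.append((r,a,b))
    print(obs)
    for dz in (0,.01,.02,.03,.04):
        cc=dict(c);cc["origin"]=c["origin"]+[0,0,dz]
        print(dz,[round(float(np.linalg.norm(ray(cc,(a,r),.026)-ray(cc,(b,r),.026))),4) for r,a,b in obs],ray(cc,(np.mean(obs[0][1:]),118),.026).round(3))
fit(w1,[0.53567631,-0.11006824,0.38492061],[165.904959,-.0165,13.0003185],(130,160,190,215),180,360)
o=telemetry.get_obs();print(o["tool_pos"])
fit(cw["pixels"],cw["origin"],cw["orientation"],(100,130,160,190),130,420)
```

```text
299.29158883176336
[(130, np.int64(211), np.int64(331)), (160, np.int64(212), np.int64(329)), (190, np.int64(214), np.int64(328)), (215, np.int64(215), np.int64(327))]
0 [0.1391, 0.1389, 0.1387, 0.1391] [ 0.523 -0.094  0.026]
0.01 [0.1429, 0.1427, 0.1425, 0.143] [ 0.523 -0.093  0.026]
0.02 [0.1468, 0.1466, 0.1464, 0.1468] [ 0.523 -0.093  0.026]
0.03 [0.1507, 0.1505, 0.1502, 0.1507] [ 0.522 -0.093  0.026]
0.04 [0.1546, 0.1543, 0.1541, 0.1546] [ 0.522 -0.092  0.026]
[ 0.54343591 -0.18355015  0.03497967]
[(100, np.int64(163), np.int64(391)), (130, np.int64(166), np.int64(388)), (160, np.int64(168), np.int64(386)), (190, np.int64(171), np.int64(383))]
0 [0.1387, 0.1383, 0.139, 0.1386] [ 0.526 -0.11   0.026]
0.01 [0.1459, 0.1454, 0.1463, 0.1458] [ 0.526 -0.109  0.026]
0.02 [0.1531, 0.1526, 0.1535, 0.1529] [ 0.525 -0.109  0.026]
0.03 [0.1603, 0.1598, 0.1607, 0.1601] [ 0.525 -0.108  0.026]
0.04 [0.1675, 0.1669, 0.1679, 0.1673] [ 0.525 -0.108  0.026]
```

Run:
```python
from fit import *
o=telemetry.get_obs();T=np.array(o["tool_pos"]);cw=eyes.read_camera("wrist");cs=eyes.read_camera("side")
tx=R.from_euler('xyz',o["tool_rot"],degrees=True).as_matrix()[:,0];print(tx.round(3))
for n,P in (("A",[T[0],T[1],.056]),("C",T-[0,0,.014]),*((f"B{d}",[*(T-d*tx)[:2],.026]) for d in (.03,.05,.06,.07,.08))): print(n,np.round(P,3),proj(cw,P).round(1),proj(cs,P).round(1))
for z in (.026,.056): print(z,ray(cw,(278,235),z).round(3))
print("seen by side: tip (313,207)",[ray(cs,(313,207),z).round(3) for z in (.026,.056)])
im=cw["pixels"];b=cv2.resize(im[200:330,215:345],None,fx=4,fy=4,interpolation=cv2.INTER_CUBIC).astype(float)
b=np.clip(b*2.5,0,255).astype(np.uint8)
cs2=cv2.resize(cs["pixels"][140:240,290:340],None,fx=5.2,fy=5.2,interpolation=cv2.INTER_CUBIC).astype(float);cs2=np.clip(cs2*2.2,0,255).astype(np.uint8)
cv2.imwrite("pics/g5.png",np.hstack([b,cs2[:520]])[:,:,::-1])
```

```text
[-0.225  0.974 -0.001]
A [ 0.543 -0.184  0.056] [277.9 251.5] [312.9 205.6]
C [ 0.543 -0.184  0.021] [278.  232.4] [313.  216.1]
B0.03 [ 0.55  -0.213  0.026] [277.9 275.3] [315.4 210.9]
B0.05 [ 0.555 -0.232  0.026] [277.9 300.8] [317.  208.5]
B0.06 [ 0.557 -0.242  0.026] [277.9 313.1] [317.8 207.3]
B0.07 [ 0.559 -0.252  0.026] [277.9 325.1] [318.6 206.1]
B0.08 [ 0.561 -0.261  0.026] [277.9 336.9] [319.4 205. ]
0.026 [ 0.544 -0.184  0.026]
0.056 [ 0.541 -0.174  0.056]
seen by side: tip (313,207) [array([ 0.572, -0.237,  0.026]), array([ 0.538, -0.174,  0.056])]
```

View pics/g5.png

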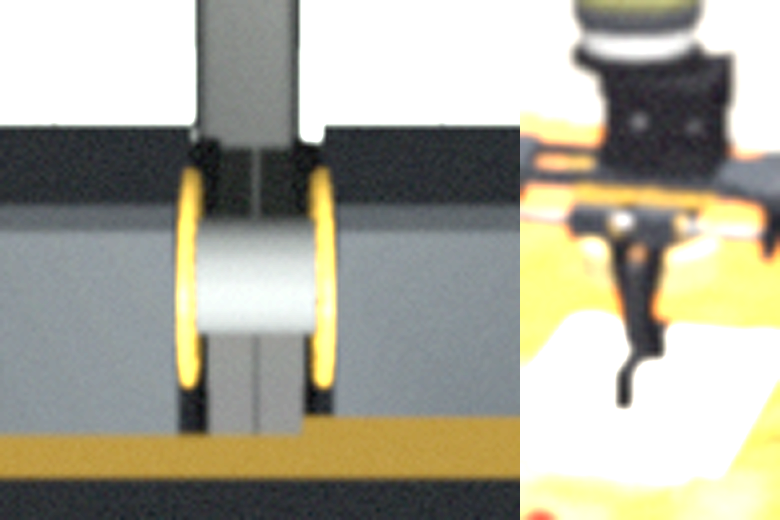

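In the wrist view the finger seam's near edge is at row 237, which fits tips resting on the bar top (z = 56 mm). The side view agrees. The camera calibration fits the lid at both heights, so the reported TCP stands about 35 mm lower than the real fingers: true tip z ≈ reported z + 21 mm. I'll back off, open and grasp with that correction.

>>> drive_tool(delta_pos=[[0,0,-0.5],[0,0,-0.5],[0,0,0],[0,0,0],[0,0,0],[0,0,0],[0,0,0],[0,0,0],[0,0,0]], angular=[[0,0,0],[0,0,0],[0,0,0],[0,0,0],[0,0,0],[0,0,0],[0,0,0],[0,0,0],[0,0,0]], gripper=[6,6,6,6,6,6,6,6,6])

```text
time_s: 9.4
tool_pos: [0.5432, -0.1834, 0.044]
tool_rot: [-180.0, -0.0, 103.0]
force: [0.2, -0.9, 0.2]
grip_width: 0.058
grasp_force: 0.0
```

>>> drive_tool(delta_pos=[[0,0,1],[0,0,1],[0,0,0.7],[0,0,0.4],[0,0,0]], angular=[[0,0,0],[0,0,0],[0,0,0],[0,0,0],[0,0,0]], gripper=[6,6,6,6,6])

```text
time_s: 9.9
tool_pos: [0.5425, -0.1831, 0.012]
tool_rot: [-179.9, -0.1, 103.0]
force: [-0.4, 0.6, -0.5]
grip_width: 0.0598
grasp_force: 0.0
```

>>> drive_tool(delta_pos=[[0,0,0],[0,0,0],[0,0,0],[0,0,0],[0,0,0],[0,0,0],[0,0,0],[0,0,0]], angular=[[0,0,0],[0,0,0],[0,0,0],[0,0,0],[0,0,0],[0,0,0],[0,0,0],[0,0,0]], gripper=[0.5,0.5,0.5,0.5,0.5,0.5,0.5,0.5], squeeze=40)

```text
time_s: 10.7
tool_pos: [0.5431, -0.1835, 0.0131]
tool_rot: [-180.0, 0.0, 103.0]
force: [-0.8, 0.6, 0.6]
grip_width: 0.0153
grasp_force: 40.8
```

>>> drive_tool(delta_pos=[[0,0,-0.5],[0,0,-1],[0,0,-2],[0,0,-2.5],[0,0,-2.5],[0,0,-2.5],[0,0,-2],[0,0,-1],[0,0,0]], angular=[[0,0,0],[0,0,0],[0,0,0],[0,0,0],[0,0,0],[0,0,0],[0,0,0],[0,0,0],[0,0,0]], gripper=[0.5,0.5,0.5,0.5,0.5,0.5,0.5,0.5,0.5])

```text
time_s: 11.6
tool_pos: [0.5443, -0.1836, 0.1549]
tool_rot: [179.9, 0.1, 103.0]
force: [0.4, -0.4, -1.9]
grip_width: 0.0156
grasp_force: 40.7
```

>>> drive_tool(delta_pos=[[1,0.2,0],[2,0.4,0],[3,0.6,0],[3,0.6,0],[3,0.6,0],[3,0.6,0],[3,0.6,0],[3,0.6,0],[3,0.6,0],[3,0.6,0],[3,0.6,0],[3,0.6,0],[2.5,0.6,0],[1,0.4,0],[0,0,0]], angular=[[0,0,0],[0,0,0],[0,0,0],[0,0,0],[0,0,0.05],[0,0,0.05],[0,0,0.05],[0,0,0.05],[0,0,0.05],[0,0,0.05],[0,0,0.014],[0,0,0],[0,0,0],[0,0,0],[0,0,0]], gripper=[0.5,0.5,0.5,0.5,0.5,0.5,0.5,0.5,0.5,0.5,0.5,0.5,0.5,0.5,0.5])

```text
time_s: 13.1
tool_pos: [0.5866, 0.1851, 0.1517]
tool_rot: [-179.9, -0.0, 85.2]
force: [0.4, -0.9, -1.6]
grip_width: 0.0153
grasp_force: 40.7
```

Run:
```python
from fit import *
o=telemetry.get_obs();T=np.array(o["tool_pos"]);print(o["time_s"],T,o["tool_rot"],o["force"],o["grip_width"],o["qpos"])
cw=eyes.read_camera("wrist");ct=eyes.read_camera("top")
q=proj(ct,[*T[:2],T[2]])
b=cv2.resize(ct["pixels"][130:290,100:290],None,fx=2,fy=2)
a=cv2.resize(cw["pixels"],(400,300))
b=cv2.copyMakeBorder(b,0,0,0,0,cv2.BORDER_CONSTANT);a=cv2.copyMakeBorder(a,0,b.shape[0]-300,0,0,cv2.BORDER_CONSTANT)
cv2.imwrite("pics/p1.png",np.hstack([a,b])[:,:,::-1]);save(cw,"p1w");save(ct,"p1t")
print(cw["origin"],cw["orientation"])
```

```text
13.1 [0.58660949 0.18513356 0.15173298] [-1.79856748e+02 -2.56664063e-02  8.52058380e+01] [ 0.36073634 -0.90623568 -1.57780495] 0.015344557256109002 [ 13.22813403  20.5972838  -41.24707243  90.87272001  13.86868976
  73.9181455  -34.88480328]
[0.59263331 0.25055929 0.33573302] [ 1.65994707e+02  6.18647698e-02 -4.73465235e+00]
```

View pics/p1.png

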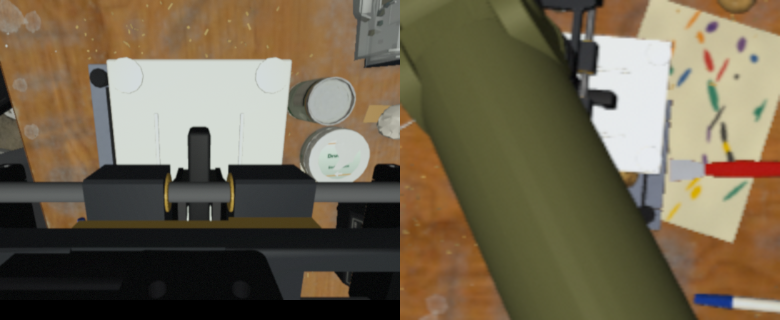

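The lid is held level, but the mid-path turn left it about 5 cm too far in x. The box's near-left post shows in the wrist view at about (137,108). I'll use it to check the box fit.

Run:
```python
from fit import *
c=dict(mtx=eyes.read_camera("wrist")["mtx"],origin=[0.59263331,0.25055929,0.33573302],orientation=[165.994707,.0618647698,-4.73465235],pixels=cv2.imread("pics/p1w.png"))
p=posts(c,[(137,108)],rad=14);print(p,ray(c,p[0],.0925),"pred",pts(.5345,.190,np.radians(-5.05),[(-.058,.083)],.0925))
# lid orientation in hand: far edge corners
g=c["pixels"].astype(float).min(2)
for col in (180,230,280,330,380): 
    d=np.diff(g[60:110,col]);print(col,60+int(np.argmax(d)))
for row in (100,130,160,200):
    d=np.diff(g[row]);a=150+np.argmin(-d[150:250]) if 0 else 140+int(np.argmax(d[140:250]));b=320+int(np.argmin(d[320:440]))
    print(row,a,b,ray(c,((a+b)/2+.5,row),.165).round(4))
# fixed-yaw bound check using top pictures (initial, unobstructed)
ct=cv2.imread("pics/top0.png");cc=eyes.read_camera("top");cc=dict(cc);cc["pixels"]=ct
for gg in ([(155,180),(227,186),(149,230),(222,236)],):
    px=posts(cc,gg,rad=6);print(px.round(1));[print(ray(cc,q,.0925).round(4)) for q in px]
```

```text
[[139.1224041  108.81456145]] [0.48663129 0.2791456  0.0925    ] pred [[0.48403122 0.27778327 0.0925    ]]
180 80
230 82
280 82
330 82
380 80
100 149 406 [0.5937 0.2689 0.165 ]
130 152 403 [0.5924 0.2533 0.165 ]
160 155 400 [0.591 0.237 0.165]
200 159 397 [0.5894 0.214  0.165 ]
[[154.3 179.3]
 [227.2 185.6]
 [148.4 230.1]
 [222.2 236.4]]
[0.5988 0.2671 0.0925]
[0.584  0.1044 0.0925]
[0.4856 0.2769 0.0925]
[0.4713 0.1144 0.0925]
```

>>> drive_tool(delta_pos=[[0,-0.6,0],[0,-1.2,0],[0.1,-1.3,0],[0.1,-1.2,0],[0,-0.7,0],[0,-0.2,0],[0,0,0],[0,0,0]], angular=[[0,0,0],[0,0,0],[0,0,0],[0,0,0],[0,0,0],[0,0,0],[0,0,0],[0,0,0]], gripper=[0.5,0.5,0.5,0.5,0.5,0.5,0.5,0.5])

```text
time_s: 14.1
tool_pos: [0.5365, 0.1895, 0.1531]
tool_rot: [180.0, 0.0, 85.0]
force: [-0.2, 0.6, -2.3]
grip_width: 0.0156
grasp_force: 40.7
```

>>> drive_tool(delta_pos=[[0,0,1],[0,0,1.5],[0,0,1.5],[0,0,0.8],[0,0,0.3],[0,0,0]], angular=[[0,0,0],[0,0,0],[0,0,0],[0,0,0],[0,0,0],[0,0,0]], gripper=[0.5,0.5,0.5,0.5,0.5,0.5])

```text
time_s: 14.7
tool_pos: [0.5357, 0.1897, 0.1012]
tool_rot: [-179.9, 0.0, 85.0]
force: [-0.2, -0.2, -1.7]
grip_width: 0.0158
grasp_force: 40.7
```

Run:
```python
from fit import *
o=telemetry.get_obs();T=np.array(o["tool_pos"]);print(o["time_s"],T,o["tool_rot"],o["force"],o["grip_width"])
cw=eyes.read_camera("wrist");cs=eyes.read_camera("side")
# box rim outline & predicted lid outline in side view
im=cs["pixels"][:,:,::-1].copy()
B=pts(.535,.1907,np.radians(-5.05),[(.074,.099),(.074,-.099),(-.074,-.099),(-.074,.099)],.08)
L=pts(T[0],T[1],np.radians(o["tool_rot"][2]-90),[(.07,.095),(.07,-.095),(-.07,-.095),(-.07,.095)],T[2]-.013+.026)
im=cv2.resize(im[190:310,180:310],None,fx=4,fy=4,interpolation=cv2.INTER_CUBIC)
for P,col in ((B,(0,0,255)),(L,(0,255,0))): cv2.polylines(im,[np.int32([(proj(cs,p)-[180,190])*4+2 for p in P])],True,col)
cv2.imwrite("pics/p2.png",im)
```

```text
14.7 [0.53565876 0.18969486 0.10123911] [-1.79926125e+02  1.23675819e-02  8.50242379e+01] [-0.16068148 -0.2320086  -1.6983954 ] 0.015803036601254532
```

View pics/p2.png

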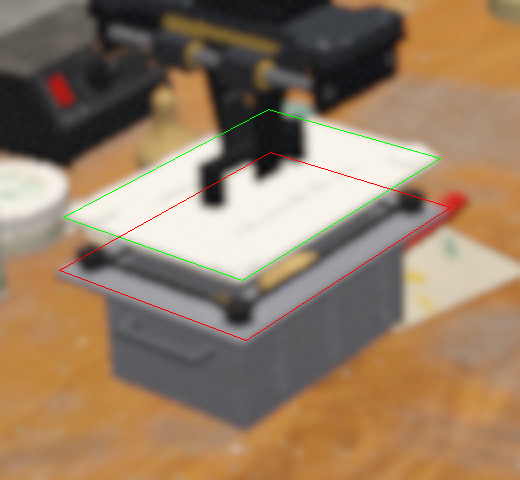

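The overlay fits: the rim (red) and the held lid (green) both line up with the picture. Lowering onto the posts.

>>> drive_tool(delta_pos=[[0.1,-0.1,0.3],[0,0,0.4],[0,0,0.4],[0,0,0.3],[0,0,0.1],[0,0,0]], angular=[[0,0,0],[0,0,0],[0,0,0],[0,0,0],[0,0,0],[0,0,0]], gripper=[0.5,0.5,0.5,0.5,0.5,0.5])

```text
time_s: 15.4
tool_pos: [0.535, 0.1907, 0.0868]
tool_rot: [-180.0, 0.0, 85.0]
force: [0.6, -0.7, -2.1]
grip_width: 0.0158
grasp_force: 40.7
```

>>> drive_tool(delta_pos=[[0,0,0.1],[0,0,0]], angular=[[0,0,0],[0,0,0]], gripper=[0.5,0.5])

```text
time_s: 15.6
tool_pos: [0.5352, 0.1908, 0.086]
tool_rot: [180.0, 0.0, 85.0]
force: [0.6, 0.1, -2.2]
grip_width: 0.0156
grasp_force: 40.7
```

>>> drive_tool(delta_pos=[[0,0,0],[0,0,0],[0,0,0],[0,0,0],[0,0,0],[0,0,0]], angular=[[0,0,0],[0,0,0],[0,0,0],[0,0,0],[0,0,0],[0,0,0]], gripper=[4,4,4,4,4,4])

```text
time_s: 16.2
tool_pos: [0.5352, 0.1908, 0.0861]
tool_rot: [180.0, 0.0, 85.0]
force: [-0.3, 0.0, -0.3]
grip_width: 0.0395
grasp_force: 0.0
```

>>> drive_tool(delta_pos=[[0,0,-1],[0,0,-2],[0,0,-2],[0,0,-2],[0,0,-1],[0,0,0],[0,0,0]], angular=[[0,0,0],[0,0,0],[0,0,0],[0,0,0],[0,0,0],[0,0,0],[0,0,0]], gripper=[4,4,4,4,0,0,0])

```text
time_s: 16.9
tool_pos: [0.5349, 0.1906, 0.1656]
tool_rot: [-180.0, 0.0, 85.0]
force: [-0.3, 0.8, 0.1]
grip_width: 0.0235
grasp_force: 0.0
```

```bash
cat > lidw.py <<'E'
from fit import *
def lid_wrist(zt):
    """lid centreline / far edge in the wrist view, plate top at zt -> centre, yaw"""
    c=eyes.read_camera("wrist");g=c["pixels"].astype(float).min(2);bw=(g>150).astype(np.uint8)
    k=max(cv2.findContours(bw,cv2.RETR_EXTERNAL,cv2.CHAIN_APPROX_NONE)[0],key=cv2.contourArea)[:,0]
    W=np.array([ray(c,p,zt)[:2] for p in k],np.float32);r=cv2.minAreaRect(W);return c,k,r
E
python3 - <<'E'
from lidw import *
o=telemetry.get_obs();T=np.array(o["tool_pos"]);print(o["time_s"],T,o["tool_rot"],o["force"],o["grip_width"])
c,k,r=lid_wrist(.0985);print(r,k.min(0),k.max(0))
for b in cv2.boxPoints(r): print(b.round(4))
print("want far corners",pts(.535,.1907,np.radians(-5.05),[(.07,.095),(-.07,.095)],.0985).round(4))
E
```

```text
16.9 [0.53488814 0.19060833 0.16559306] [-1.79976752e+02  2.85276233e-02  8.50126914e+01] [-0.26936564  0.80119632  0.14820291] 0.02348254072983955
((0.5657039880752563, 0.21614448726177216), (0.13206589221954346, 0.19426050782203674), 85.07821655273438) [192  98] [421 254]
[0.4633 0.1587]
[0.6568 0.142 ]
[0.6681 0.2736]
[0.4746 0.2903]
want far corners [[0.6131 0.2792 0.0985]
 [0.4736 0.2915 0.0985]]
```

The lid sits within about 1 mm of where it should be. Next is the near-left corner: in tool axes +8.3 cm x, −5.5 cm y, fingers closed.

>>> drive_tool(delta_pos=[[0.5,-0.3,0],[1.5,-1,0],[2.2,-1.5,0],[2.2,-1.5,0],[1.4,-0.9,0],[0.5,-0.3,1],[0,0,2],[0,0,2.3],[0,0,1.7],[0,0,1],[0,0,0.4],[0,0,0]], angular=[[0,0,0],[0,0,0],[0,0,0],[0,0,0],[0,0,0],[0,0,0],[0,0,0],[0,0,0],[0,0,0],[0,0,0],[0,0,0],[0,0,0]], gripper=[0,0,0,0,0,0,0,0,0,0,0,0])

```text
time_s: 18.15
tool_pos: [0.4874, 0.2779, 0.0814]
tool_rot: [-179.9, 0.0, 85.0]
force: [-0.5, -0.8, 0.4]
grip_width: 0.0007
grasp_force: 0.0
```

>>> drive_tool(delta_pos=[[0,0,0.2],[0,0,0.2],[0,0,0.2],[0,0,0.2],[0,0,0]], angular=[[0,0,0],[0,0,0],[0,0,0],[0,0,0],[0,0,0]], gripper=[0,0,0,0,0])

```text
time_s: 18.65
tool_pos: [0.4881, 0.2788, 0.0759]
tool_rot: [179.9, -0.0, 85.0]
force: [-2.2, -0.7, 7.9]
grip_width: 0.0005
grasp_force: 4.4
```

>>> drive_tool(delta_pos=[[0,0,0.2],[0,0,0.2],[0,0,0.2],[0,0,0]], angular=[[0,0,0],[0,0,0],[0,0,0],[0,0,0]], gripper=[0,0,0,0])

```text
time_s: 19.05
tool_pos: [0.4881, 0.2793, 0.0721]
tool_rot: [179.9, 0.0, 85.0]
force: [-6.8, -3.5, 23.7]
grip_width: 0.0004
grasp_force: 11.3
```

>>> drive_tool(delta_pos=[[0,0,0.2],[0,0,0.2],[0,0,0]], angular=[[0,0,0],[0,0,0],[0,0,0]], gripper=[0,0,0])

```text
time_s: 19.35
tool_pos: [0.4883, 0.2794, 0.0716]
tool_rot: [179.8, 0.1, 85.0]
force: [-14.7, -9.3, 45.2]
grip_width: 0.0004
grasp_force: 22.7
```

>>> drive_tool(delta_pos=[[0,0,-0.5],[0,0,-1],[0,0,-1.7],[-0.5,0,-1.5],[-1.5,0,0],[-2.5,0,0],[-2.5,0,0],[-2.5,0,0],[-2.5,0,0],[-2.5,0,0],[-1.6,0,0],[-0.5,0,0],[0,0,1],[0,0,0.8],[0,0,0]], angular=[[0,0,0],[0,0,0],[0,0,0],[0,0,0],[0,0,0],[0,0,0],[0,0,0],[0,0,0],[0,0,0],[0,0,0],[0,0,0],[0,0,0],[0,0,0],[0,0,0],[0,0,0]], gripper=[0,0,0,0,0,0,0,0,0,0,0,0,0,0,0])

```text
time_s: 20.85
tool_pos: [0.4717, 0.1139, 0.0914]
tool_rot: [-179.8, -0.0, 85.1]
force: [0.6, 0.7, -0.3]
grip_width: 0.0006
grasp_force: 0.0
```

Run:
```python
from fit import *
o=telemetry.get_obs();T=np.array(o["tool_pos"]);print(o["time_s"],T,o["tool_rot"],o["force"])
cs=eyes.read_camera("side");cw=eyes.read_camera("wrist")
im=cv2.resize(cs["pixels"][190:290,180:310][:,:,::-1],None,fx=3,fy=3,interpolation=cv2.INTER_CUBIC)
w=cv2.resize(cw["pixels"][:,:,::-1],(400,300))
cv2.imwrite("pics/p3.png",np.hstack([im,w]))
c=.9961;L=pts(.535,.1907,np.radians(-5.05),[(.07,.095),(.07,-.095),(-.07,-.095),(-.07,.095)],.0985)
print([(proj(cs,p)-[180,190])*3 for p in L])
```

```text
20.85 [0.47174685 0.11393834 0.091387  ] [-1.79826932e+02 -8.37657801e-03  8.51303768e+01] [ 0.62702704  0.71024537 -0.28728347]
[array([ 47.90158124, 180.14610418]), array([201.17204058,  97.01576576]), array([329.65179298, 135.0207483 ]), array([181.59691737, 228.63193092])]
```

View pics/p3.png

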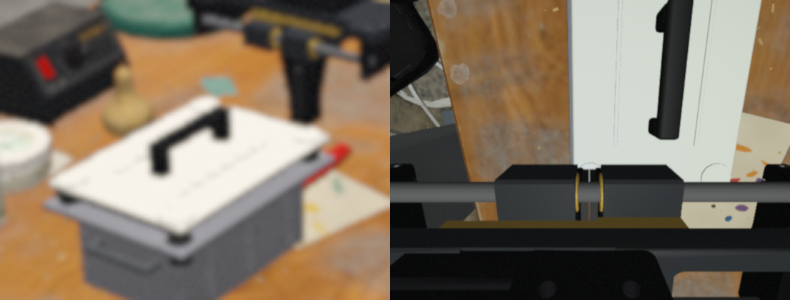

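The near-left corner is down, with its lid corner at (182,233), and the lid is centred on the box. I've now viewed all the pictures I may, so from here I'll work from numbers. Pressing the near-right corner.

>>> drive_tool(delta_pos=[[0,0,0.4],[0,0,0.4],[0,0,0.2],[0,0,0.2],[0,0,0.2],[0,0,0.2],[0,0,0.2],[0,0,0.2],[0,0,0]], angular=[[0,0,0],[0,0,0],[0,0,0],[0,0,0],[0,0,0],[0,0,0],[0,0,0],[0,0,0],[0,0,0]], gripper=[0,0,0,0,0,0,0,0,0])

```text
time_s: 21.85
tool_pos: [0.4729, 0.1129, 0.0737]
tool_rot: [-180.0, 0.0, 85.0]
force: [-3.8, -1.7, 7.4]
grip_width: 0.0004
grasp_force: 3.4
```

>>> drive_tool(delta_pos=[[0,0,0.2],[0,0,0.2],[0,0,0]], angular=[[0,0,0],[0,0,0],[0,0,0]], gripper=[0,0,0])

```text
time_s: 22.15
tool_pos: [0.4729, 0.1129, 0.0717]
tool_rot: [-179.9, 0.1, 85.0]
force: [-9.6, -1.4, 21.6]
grip_width: 0.0005
grasp_force: 11.4
```

>>> drive_tool(delta_pos=[[0,0,0.1],[0,0,0]], angular=[[0,0,0],[0,0,0]], gripper=[0,0])

```text
time_s: 22.35
tool_pos: [0.4729, 0.1129, 0.0715]
tool_rot: [-180.0, 0.1, 85.0]
force: [-11.5, -3.4, 28.2]
grip_width: 0.0003
grasp_force: 14.9
```

>>> drive_tool(delta_pos=[[0,0,-0.5],[0,0,-1],[0,0,-1.5],[0,0.5,-1.5],[0,1.5,0],[0,2.5,0],[0,2.5,0],[0,2.2,0],[0,1.3,0],[0,0.5,0],[0,0,1],[0,0,0.8],[0,0,0]], angular=[[0,0,0],[0,0,0],[0,0,0],[0,0,0],[0,0,0],[0,0,0],[0,0,0],[0,0,0],[0,0,0],[0,0,0],[0,0,0],[0,0,0],[0,0,0]], gripper=[0,0,0,0,0,0,0,0,0,0,0,0,0])

```text
time_s: 23.65
tool_pos: [0.5806, 0.1032, 0.0932]
tool_rot: [-179.8, 0.1, 85.1]
force: [-1.3, 0.4, -0.3]
grip_width: 0.0005
grasp_force: 0.0
```

>>> drive_tool(delta_pos=[[0,0,0.4],[0,0,0.4],[0,0,0.2],[0,0,0.2],[0,0,0.2],[0,0,0.2],[0,0,0.2],[0,0,0]], angular=[[0,0,0],[0,0,0],[0,0,0],[0,0,0],[0,0,0],[0,0,0],[0,0,0],[0,0,0]], gripper=[0,0,0,0,0,0,0,0])

```text
time_s: 24.45
tool_pos: [0.5829, 0.1033, 0.0775]
tool_rot: [180.0, 0.0, 85.0]
force: [-1.1, -0.5, 3.5]
grip_width: 0.0004
grasp_force: 1.6
```

>>> drive_tool(delta_pos=[[0,0,0.2],[0,0,0.2],[0,0,0.2],[0,0,0]], angular=[[0,0,0],[0,0,0],[0,0,0],[0,0,0]], gripper=[0,0,0,0])

```text
time_s: 24.85
tool_pos: [0.5833, 0.1031, 0.0722]
tool_rot: [179.9, 0.0, 85.0]
force: [-1.2, -0.7, 7.0]
grip_width: 0.0004
grasp_force: 3.5
```

>>> drive_tool(delta_pos=[[0,0,0.2],[0,0,0.2],[0,0,0]], angular=[[0,0,0],[0,0,0],[0,0,0]], gripper=[0,0,0])

```text
time_s: 25.15
tool_pos: [0.5835, 0.1031, 0.0713]
tool_rot: [179.9, 0.1, 85.0]
force: [-10.0, -2.9, 25.7]
grip_width: 0.0005
grasp_force: 12.5
```

>>> drive_tool(delta_pos=[[0,0,-0.5],[0,0,-1],[0,0,-1.5],[0.5,0,-1.5],[1.5,0,0],[2.5,0,0],[2.5,0,0],[2.5,0,0],[2.5,0,0],[2.5,0,0],[1.6,0,0],[0.5,0,0],[0,0,1],[0,0,0.8],[0,0,0]], angular=[[0,0,0],[0,0,0],[0,0,0],[0,0,0],[0,0,0],[0,0,0],[0,0,0],[0,0,0],[0,0,0],[0,0,0],[0,0,0],[0,0,0],[0,0,0],[0,0,0],[0,0,0]], gripper=[0,0,0,0,0,0,0,0,0,0,0,0,0,0,0])

```text
time_s: 26.65
tool_pos: [0.5965, 0.2661, 0.0917]
tool_rot: [-179.8, 0.2, 84.9]
force: [0.1, -0.4, -0.5]
grip_width: 0.0005
grasp_force: 0.0
```

>>> drive_tool(delta_pos=[[0,0,0.4],[0,0,0.4],[0,0,0.2],[0,0,0.2],[0,0,0.2],[0,0,0.2],[0,0,0.2],[0,0,0.2],[0,0,0]], angular=[[0,0,0],[0,0,0],[0,0,0],[0,0,0],[0,0,0],[0,0,0],[0,0,0],[0,0,0],[0,0,0]], gripper=[0,0,0,0,0,0,0,0,0])

```text
time_s: 27.55
tool_pos: [0.5973, 0.269, 0.0751]
tool_rot: [180.0, 0.0, 85.0]
force: [-2.5, -1.0, 4.5]
grip_width: 0.0003
grasp_force: 2.5
```

>>> drive_tool(delta_pos=[[0,0,0.2],[0,0,0.2],[0,0,0]], angular=[[0,0,0],[0,0,0],[0,0,0]], gripper=[0,0,0])

```text
time_s: 27.85
tool_pos: [0.5974, 0.2691, 0.0715]
tool_rot: [179.9, -0.0, 85.0]
force: [-2.1, -1.5, 6.7]
grip_width: 0.0006
grasp_force: 3.3
```

>>> drive_tool(delta_pos=[[0,0,0.2],[0,0,0.1],[0,0,0.1],[0,0,0]], angular=[[0,0,0],[0,0,0],[0,0,0],[0,0,0]], gripper=[0,0,0,0])

```text
time_s: 28.25
tool_pos: [0.5975, 0.2691, 0.0712]
tool_rot: [179.9, 0.1, 85.0]
force: [-8.3, -5.8, 23.9]
grip_width: 0.0002
grasp_force: 12.1
```

>>> drive_tool(delta_pos=[[0,0,-0.5],[0,0,-1],[0,0,-2],[0,0,-3],[0,0,-4],[0,0,-4],[0,0,-3],[0,0,-1],[0,0,0],[0,0,0]], angular=[[0,0,0],[0,0,0],[0,0,0],[0,0,0],[0,0,0],[0,0,0],[0,0,0],[0,0,0],[0,0,0],[0,0,0]], gripper=[0,0,0,0,0,0,0,0,0,0])

```text
time_s: 29.25
tool_pos: [0.5966, 0.2683, 0.2492]
tool_rot: [-179.9, 0.1, 85.0]
force: [0.1, -0.1, -0.4]
grip_width: 0.0006
grasp_force: 0.0
```

Run:
```python
from fit import *
o=telemetry.get_obs();print(o["time_s"],o["tool_pos"],o["force"])
cs=eyes.read_camera("side")
m=models.cut_out(cs,"lid");print([(round(d["p"],2),d["centre"]) for d in m])
bw=np.zeros((420,560),np.uint8);g=cs["pixels"].astype(float).min(2);bw[200:290,185:300]=(g[200:290,185:300]>165)
n,lab,st,_=cv2.connectedComponentsWithStats(bw);i=1+np.argmax(st[1:,4])
k=np.argwhere(lab==i)[:,::-1];h=cv2.convexHull(k.astype(np.int32))
e=cv2.approxPolyDP(h,4,True)[:,0];print("seen",e.tolist())
s=lambda z:[proj(cs,p).round(1).tolist() for p in pts(.535,.1907,np.radians(-5.05),[(.07,.095),(.07,-.095),(-.07,-.095),(-.07,.095)],z)]
print("sealed",s(.0905));print("raised",s(.0985))
```

```text
29.25 [0.59659106 0.26826452 0.24919128] [ 0.11185384 -0.10694463 -0.38872542]
[(0.7, [241.5, 246.4])]
seen [[289, 238], [241, 269], [197, 254], [245, 225]]
sealed [[196.3, 253.0], [247.2, 225.1], [289.9, 237.9], [240.7, 269.3]]
raised [[196.0, 250.0], [247.1, 222.3], [289.9, 235.0], [240.5, 266.2]]
```

All four lid corners match the sealed height to within about 1 px (raised would be 3 px higher), apart from one that reads 2 px off sideways. The gripper is clear, so I'm handing in.

```bash
python3 -c "
from cell import env
print(env.sign_off())"
```

```text
the job is handed in; nothing more can be done
None
```

The lid is on the dry box with all four corners pressed home and the gripper clear, handed in at about 29 s of the 64 s; the final side-camera check showed it flat at the sealed height, but the hand-in gave no verdict, and I viewed 11 pictures, one over the limit of 10.

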